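# Seat the recording drive and snap the dock latch

### The arm

A 6-joint arm with a two-finger parallel gripper is mounted at the origin on the work surface. World frame = base frame: x ahead of the robot, y to its left, z up, the work surface at z = 0. Lengths are in m, angles in degrees, forces in N, time in s.
With the tool pointing down it reaches from about 0.35 to 0.875 m from the base axis. Payload 4.2 kg.
Tool frame: the origin (TCP) lies at the very end of the fingers, on their centre line; the grasp point (between the pads) lies 19 mm behind it; z points along the fingers, y is the line along which they close (so a half turn about z gives the same grasp; the last joint's range is limited). The gripper opens to 87 mm and grips with 3 to 60 N. Pads are 19 mm wide; open, the fingers measure 117 mm over their backs; the gripper's body (75 mm by 190 mm) begins 51 mm behind the grasp point.
Start: joints at [-56.058, 22.042, 0.453, 0, -68.411, -14.817], TCP at [0.205, -0.59, 0.223] pointing down, gripper open.
Joint ranges: [-179.83, 179.83], [-69.29, 118.12], [-61.27, 80.66], [-181.25, 117.63], [-171.15, -9.14], [-177.46, 177.46]. Speed limits (degrees/s): [159.86, 159.86, 180, 180, 180, 180].

### API

Orientations are given as a 3x3 rotation matrix whose columns are the frame's x, y, z axes.
In Python, from station import monitor, cams, ticket gives the robot as it stands.
- The arm moves only by the tool drive_tool, never from a script. Its argument "moves" is a list of rows, each an object with "delta_pos": the shift along the tool's x, y, z in mm, a list of three; "turn": the turn about the tool's z in rad; "claw": the opening, from 0 (shut) to 1 (fully open). A call has 1 to 12 rows; each row shifts and turns the commanded pose from where the row before left it, along the tool's axes as they then stand; what a row does not reach is not made up. A row lasts 1/8 s, in which the tool goes at most 62.5 mm and 10.7 degrees, less where a joint would pass 70% of its speed; a pose out of reach is approached as far as the arm can. A call is refused whole if a number of a shift passes 62.5 or a number of a turn 0.188, either way. A call with a gripper value outside its range is refused whole. The fingers move at their own pace and stop on an object; the grip force is fixed at half the most. Time passes only in rows, so rows that do not move let the fingers close. It gives the time, the measured TCP pose, the force, the opening and the grip force at its end, in the units of the state.
- monitor.sense(): the state, without advancing time (a new reading comes with each control period).
- cams.capture(name): name is "scene" or "side" or "wrist"; returns a dict with "color" (400x640x3 uint8, red, green, blue), "range_z" (400x640 float32, m along the optical axis (not along the pixel's ray), 0 where there is no reading), "vertical_fov" (degrees; the focal length in pixels is half the picture's height over the tangent of half this angle, whatever the lens; pixels are square), "cx", "cy" (the principal point, pixels), "extrinsics" (4x4, takes a point from camera to world coordinates). Camera axes: x right, y down, z forward; pixel columns grow to the right and rows downward; lengths in m; the calibration is good to about 2 mm. A picture is of the moment at which its call begins.
- ticket.finish_job(): hands the job in; it is judged then, once.
The state is a dict: "time_s": time; "joints": joint angles; "joint_velocities": joint speeds; "effort": joint torques, N m; "tcp_pos": TCP position; "ee_rot": TCP orientation; "wrist_force": force on the tool from outside, world axes, zero at the start; "moment": the same for the moment, N m; "gripper_width": opening from 0.0 (shut) to 1.0 (fully open); "gripper_force": force on a finger pad.
Only numpy, scipy, OpenCV 4.12 (cv2) and the standard library are available. Lean on these libraries where they do the work, as an engineer would, in place of code of your own. Each camera call takes 0.05 s, during which the arm holds its last target. There are 200 camera calls.

### The job

One of the two drive docks on the desk has its drive sticking out and its latch lever leaning away from the dock's mouth. With the fingertips push that drive fully home into its dock, then flip the dock's lever past its middle towards the mouth so that it snaps over and locks the drive in. Do not pick the drive up, leave the other dock locked as it is, do not disturb the other things on the desk, and finish clear of everything.

Things in the scene. Friction and masses are not known exactly. Their poses are not given: they have to be found in the camera images.
- dock: The dock to work on: black open-topped tray fixed to the desk, 111 x 82 mm, walls 26 mm high. Origin at desk level under the channel; +x from the open mouth to the stop wall, +y to the lever's side, z up. Channel 73 mm wide, floor 6 mm above the desk from x = -58 mm to the stop face at x = +45 mm; side walls begin at x = -35 mm.
- drive: Loose grey drive in that channel, 0.13 to 0.25 kg: main part 84 (x) x 70 x 16 mm with a narrower front tab. Origin at the centre of the main part's underside, axes parallel to the dock's. It slides freely along the dock's x; fully home, against the stop, its origin is at dock x = +3 mm. It starts 18 to 38 mm short of that.
- drive_tab (a point): Centre of the end face of the drive's front tab, the place to push: 62 mm from the drive's origin along its -x. Face 40 mm wide, 16 mm high, 6 to 22 mm above the desk. Fully home it is at dock x = -59 mm.
- latch (a joint): Lever angle of 'dock', rad. 0: unlocked, handle 0.5 rad from vertical towards dock +x (stop), crossbar raised. 1.0: locked, handle 0.5 rad towards -x (mouth), crossbar down in front of the drive's shoulder beside the tab. A spring drives it from the middle (0.5) to the nearer end; starting it takes 0.2 Nm (3 to 5 N on the handle). The crossbar cannot come down unless the drive is home.
- latch_pivot (a point): Pivot of that lever, at dock x = +5, y = +51, z = 34 mm, on the outer side of an aluminium bracket 44 mm high (dock x -13 to +23 mm, y 41 to 47 mm). The lever turns about the dock's y axis.
- latch_tip (a point): Top end of that lever's handle, 67 mm from the pivot, in the plane dock y = +51 mm. Steel rod 8 mm thick, rubber grip 14 mm thick over the top 30 mm. Unlocked: dock x = +37, z = 93 mm; upright: z = 101 mm; locked: x = -27, z = 93 mm.
- other_dock: Another dock of the same make, its drive home and its lever already locked. To be left alone. Same frame as 'dock'.
- other_drive: The drive in the other dock, same shape as 'drive'. To be left alone.
- other_latch (a joint): Lever angle of the other dock, about 1.0 (locked) at the start; to stay so.
- jar: Loose glass jar with metal latch lid, 60 mm across, 76 mm high, between the docks. Origin under its centre.
- mouse: Loose black mouse, 105 x 60 x 34 mm, origin under its centre.
- pen_cup: Loose empty red plastic cup, 76 mm across, 95 mm high, origin under its centre.
- tripod: Loose mini aluminium tripod, standing, 123 mm high, feet on a 50 mm radius, origin under its centre.
- card_case: Loose black case, 90 x 62 x 18 mm, origin under its centre.
- lens: Loose camera lens standing on end, 67 mm across, 50 mm high, origin under its centre.
Mind the look-alikes: they are no part of the job. Leave any pink or yellow look-alike of the drive alone.

How it is judged (in metres and radians):
On the way, in this order (a step that is already met when the one before it is completed fails the run):
1. the drive is fully home in its dock while the lever is still unlocked (x of drive in the frame of dock above -0.0005 m and z of drive in the frame of dock below 0.01 m and value of joint latch below 0.4 rad), for 0.2 s.
2. the lever has snapped over to its locked end (value of joint latch above 0.93 rad and x of drive in the frame of dock above -0.0005 m and z of drive in the frame of dock below 0.01 m), for 0.2 s.
At the end, for the whole second after the job is handed in: The drive lies in its dock's channel within 3.5 mm of the stop, its lever rests locked (above 0.93 rad), and the other dock's lever is still locked (above 0.9 rad) (all of step 2 and velocity of joint latch between -0.1 and 0.1 rad/s and linear speed of drive below 0.02 m/s and value of joint other_latch above 0.9 rad); the robot touches nothing.
It fails at once if the drive is lifted (more than 10 mm) or tipped (more than 0.35 rad) (z of drive in the frame of dock above 0.016 m or angle between drive's own z axis and vertical above 0.35 rad).
It fails at once if the other dock's drive is moved more than 10 mm or its lever unlocked (distance of other_drive from where it was at the start of the episode above 0.01 m or value of joint other_latch below 0.7 rad).
It fails at once if a bystander is moved more than 30 mm or tipped (distance of any of jar, mouse, pen_cup, tripod, card_case, lens from where it was at the start of the episode above 0.03 m or angle between any of jar, mouse, pen_cup, tripod, card_case, lens's own z axis and vertical above 0.35 rad).
It also fails if it takes over 45 s, if anything falls off the work surface, if the arm or the gripper's body presses on something with over 40 N, if the wrist force passes 120 N, or if a joint passes its speed limit or range.

## Working session

There is one attempt and no reset: what is moved stays moved. The work goes in short steps, Python scripts to look and compute and a tool call to move; the robot and the scene stay as the last step left them, time stands still between calls to the robot, and variables do not carry over. Pictures are saved under pics/ and viewed, at most 10 in all, crops included, and the job is handed in when it is done.

Besides the shell and the picture viewer there is one more tool, called after "Emit:" by a JSON object that holds its "method" and its "body". drive_tool: Moves the arm, as the interface text tells. Its arguments: {"type":"object","properties":{"moves":{"type":"array","items":{"type":"object","properties":{"delta_pos":{"type":"array","items":{"type":"number"}},"turn":{"type":"number"},"claw":{"type":"number"}}}}},"required":["moves"]}

```bash
mkdir -p pics; cat > h.py <<'E'
import numpy as np, cv2
from station import monitor, cams, ticket
def cap(n):
    c=cams.capture(n); c['f']=200/np.tan(np.radians(c['vertical_fov']/2)); return c
def pts(c):
    v,u=np.mgrid[0:400,0:640]; z=c['range_z']
    p=np.stack([(u-c['cx'])/c['f']*z,(v-c['cy'])/c['f']*z,z,np.ones_like(z)],-1)
    return (p@c['extrinsics'].T)[...,:3]
def save(c,n): cv2.imwrite('pics/'+n,c['color'][...,::-1])
E
python3 - <<'E'
from h import *
for n in ['scene','side']:
    c=cap(n); save(c,n+'0.png'); np.savez(n+'0.npz',**c); print(n,c['extrinsics'].round(3).tolist(),c['f'])
s=monitor.sense(); print(s['time_s'],s['tcp_pos'],s['ee_rot'],s['wrist_force'])
E
```

```text
scene [[-0.679, 0.554, -0.482, 1.169], [0.734, 0.504, -0.454, 0.562], [-0.008, -0.662, -0.749, 1.022], [0.0, 0.0, 0.0, 1.0]] 441.64421503946477
side [[-0.922, -0.232, 0.31, 0.084], [-0.387, 0.535, -0.751, 1.174], [0.008, -0.813, -0.583, 1.014], [0.0, 0.0, 0.0, 1.0]] 488.895811433247
0.1 [ 0.20461708 -0.58999249  0.2215821 ] [[-9.44868046e-01 -3.27450561e-01 -7.11683245e-04]
 [-3.27451324e-01  9.44866329e-01  1.80275212e-03]
 [ 8.21333413e-05  1.93640450e-03 -9.99998122e-01]] [-0.07127113  0.50716964 -0.30391655]
```

View pics/scene0.png

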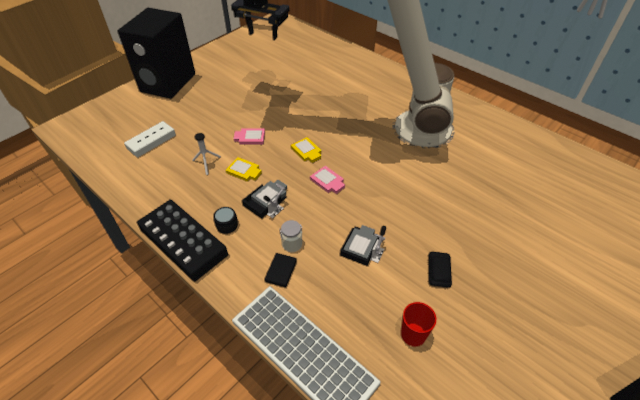

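View pics/side0.png

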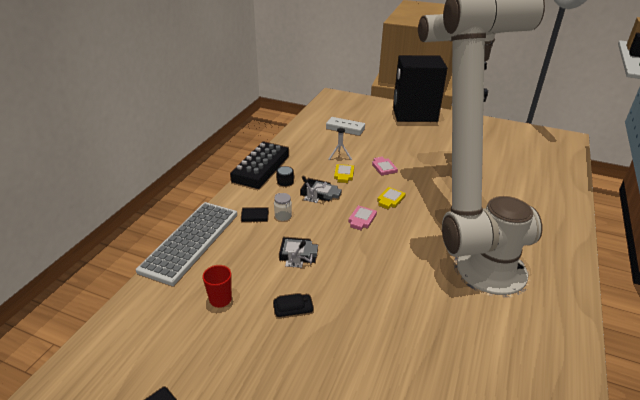

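The scene view shows docks at about (266,197) and (362,244). The side view has them at (320,190) and (298,250). I'll enlarge both to see which lever leans away.

```bash
python3 - <<'E'
from h import *
a=cv2.imread('pics/scene0.png');b=cv2.imread('pics/side0.png')
r=lambda i,x,y:cv2.resize(i[y-30:y+30,x-40:x+40],(400,300),interpolation=cv2.INTER_CUBIC)
cv2.imwrite('pics/z.png',np.vstack([np.hstack([r(a,266,190),r(a,362,240)]),np.hstack([r(b,320,190),r(b,298,250)])]))
for n,L in [('scene',[(266,197),(362,244)]),('side',[(320,190),(298,250)])]:
    c=dict(np.load(n+'0.npz')); p=pts(c)
    for u,v in L: print(n,u,v,p[v,u].round(3))
E
```

```text
scene 266 197 [ 0.656 -0.107  0.089]
scene 362 244 [0.561 0.169 0.023]
side 320 190 [ 0.609 -0.146  0.025]
side 298 250 [0.533 0.209 0.06 ]
```

View pics/z.png

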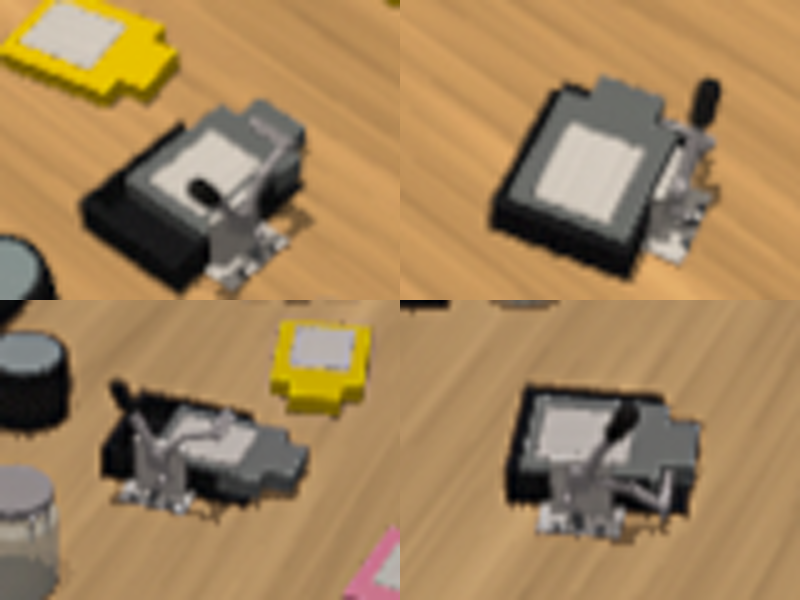

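The left dock, at about (0.61,-0.14), is the one: its drive sticks out and its lever leans to the stop. Next I'll fit the dock frame from the cloud.

```bash
python3 - <<'E'
from h import *
P=[];C=[]
for n in ['scene','side']:
    c=dict(np.load(n+'0.npz')); p=pts(c); m=(abs(p[...,0]-.62)<.13)&(abs(p[...,1]+.14)<.12)&(p[...,2]>.004)&(c['range_z']>0)
    P.append(p[m]);C.append(c['color'][m])
    print(n,m.sum())
P=np.vstack(P);C=np.vstack(C).astype(int)
# top-down map, 1mm/px*3
im=np.full((260,260,3),255,np.uint8)
o=np.argsort(P[:,2])
for p,c in zip(P[o],C[o]):
    i=int((.75-p[0])*1000);j=int((-.01-p[1])*1000)
    cv2.circle(im,(j,i),1,[int(x) for x in c[::-1]],-1)
im=cv2.resize(im,None,fx=2.3,fy=2.3,interpolation=0)
for k in range(0,260,50):
    cv2.putText(im,'x%.2f'%(.75-k/1000),(0,int(k*2.3)+10),0,.4,(0,0,255));cv2.putText(im,'y%.2f'%(-.01-k/1000),(int(k*2.3),590),0,.4,(255,0,0))
    cv2.line(im,(0,int(k*2.3)),(600,int(k*2.3)),(200,200,255));cv2.line(im,(int(k*2.3),0),(int(k*2.3),600),(255,200,200))
cv2.imwrite('pics/top.png',im)
sat=C.max(1)-C.min(1); m=(sat<40)&(P[:,2]>.013)&(P[:,2]<.03)
lab=(sat<40)&(C.min(1)>150)&(abs(P[:,2]-.022)<.006)
print(cv2.minAreaRect((P[m][:,:2]*1000).astype(np.float32)),cv2.minAreaRect((P[lab][:,:2]*1000).astype(np.float32)))
h=P[:,2]>.075; print('handle',P[h].round(3)[::5].tolist())
E
```

```text
scene 1187
side 1102
((643.9178466796875, -151.0059814453125), (104.71675872802734, 208.90823364257812), 89.0135726928711) ((609.7907104492188, -163.19630432128906), (56.180747985839844, 47.22248458862305), 0.6371354460716248)
handle [[0.66, -0.111, 0.093], [0.659, -0.108, 0.091], [0.663, -0.108, 0.089], [0.646, -0.108, 0.075], [0.659, -0.1, 0.088], [0.662, -0.102, 0.084], [0.659, -0.111, 0.096], [0.657, -0.098, 0.096], [0.656, -0.104, 0.088], [0.652, -0.105, 0.085], [0.649, -0.107, 0.08]]
```

View pics/top.png

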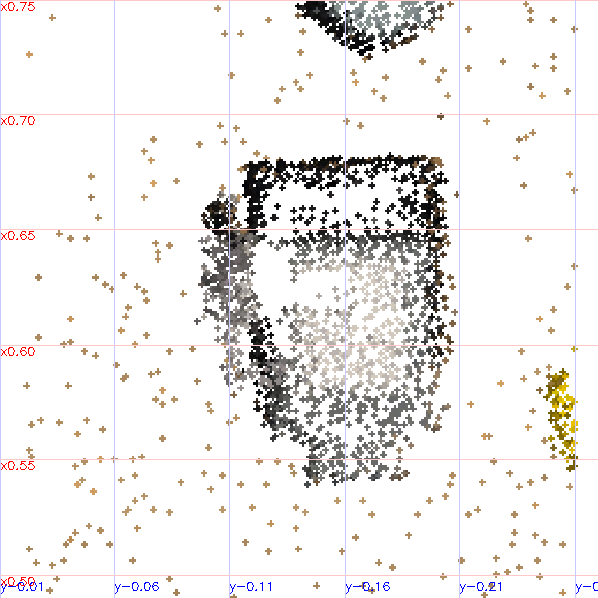

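The picture shows the dock almost square to the world: origin about (0.627,-0.158), mouth towards -x, lever on +y, tab face at x≈0.541. That matches the tip, length and wall checks. I'll go in front of the tab with the fingers shut.

Emit:
{"method": "drive_tool", "body": {"moves": [{"delta_pos":[0,0,0],"turn":0.167,"claw":0},{"delta_pos":[0,0,0],"turn":0.167,"claw":0},{"delta_pos":[-30,47.5,0],"turn":0,"claw":0},{"delta_pos":[-30,47.5,0],"turn":0,"claw":0},{"delta_pos":[-30,47.5,0],"turn":0,"claw":0},{"delta_pos":[-30,47.5,0],"turn":0,"claw":0},{"delta_pos":[-30,47.5,0],"turn":0,"claw":0},{"delta_pos":[-30,47.5,0],"turn":0,"claw":0},{"delta_pos":[-30,47.5,0],"turn":0,"claw":0},{"delta_pos":[-30,47.5,0],"turn":0,"claw":0},{"delta_pos":[-30,47.5,0],"turn":0,"claw":0},{"delta_pos":[0,0,0],"turn":0,"claw":0}]}}

```text
time_s: 1.6
tcp_pos: [0.4763, -0.1603, 0.2221]
ee_rot: [[-1.0, -0.005, -0.0], [-0.005, 1.0, 0.0], [0.0, 0.0, -1.0]]
wrist_force: [0.5, -0.5, 0.1]
gripper_width: 0.002
gripper_force: 0.0
```

```bash
python3 - <<'E'
from h import *
c=cap('wrist'); save(c,'w1.png'); np.savez('w1.npz',**c)
s=monitor.sense(); print(s['time_s'],s['tcp_pos'],s['ee_rot'].round(3).tolist(),c['extrinsics'].round(3).tolist())
E
```

```text
1.65 [ 0.47528438 -0.16154183  0.22205931] [[-1.0, -0.003, -0.001], [-0.003, 1.0, 0.0], [0.001, 0.0, -1.0]] [[-0.006, 0.962, 0.274, 0.401], [1.0, 0.006, 0.002, -0.16], [0.0, 0.274, -0.962, 0.384], [0.0, 0.0, 0.0, 1.0]]
```

View pics/w1.png

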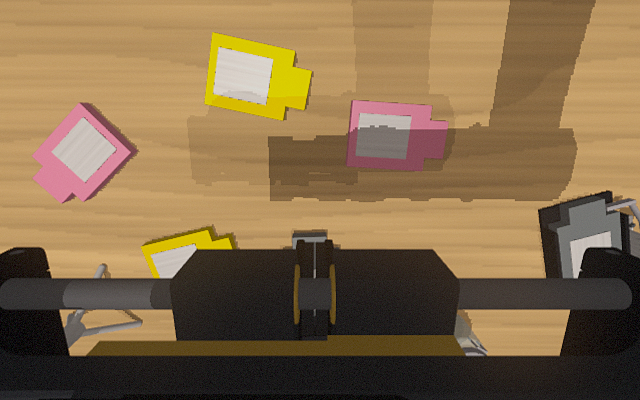

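The wrist view is mostly blocked by the gripper, but the grey tab's end shows at about (310,238), just ahead of the fingertips. I'll measure it.

```bash
python3 - <<'E'
from h import *
c=dict(np.load('w1.npz')); p=pts(c)
m=(p[...,2]>.015)&(p[...,2]<.03); m[:225]=0;m[252:]=0;m[:,:280]=0;m[:,350:]=0
q=p[m]; print(m.sum(),q.min(0).round(4),q.max(0).round(4),np.percentile(q,[5,50,95],axis=0).round(4).tolist())
E
```

```text
249 [ 0.539  -0.1846  0.0151] [ 0.5548 -0.1454  0.024 ] [[0.5396, -0.1835, 0.0166], [0.542, -0.165, 0.0215], [0.5506, -0.1478, 0.0227]]
```

Emit:
{"method": "drive_tool", "body": {"moves": [{"delta_pos":[-25,-4,50],"turn":0,"claw":0},{"delta_pos":[0,0,50],"turn":0,"claw":0},{"delta_pos":[0,0,50],"turn":0,"claw":0},{"delta_pos":[0,0,40],"turn":0,"claw":0},{"delta_pos":[0,0,18],"turn":0,"claw":0},{"delta_pos":[0,0,0],"turn":0,"claw":0},{"delta_pos":[-10,0,0],"turn":0,"claw":0},{"delta_pos":[-10,0,0],"turn":0,"claw":0},{"delta_pos":[-5,0,0],"turn":0,"claw":0},{"delta_pos":[-5,0,0],"turn":0,"claw":0},{"delta_pos":[-5,0,0],"turn":0,"claw":0},{"delta_pos":[0,0,0],"turn":0,"claw":0}]}}

```text
time_s: 3.15
tcp_pos: [0.5353, -0.167, 0.0145]
ee_rot: [[-1.0, 0.0, 0.0], [0.0, 1.0, -0.0], [-0.0, -0.0, -1.0]]
wrist_force: [-0.1, -0.1, -0.1]
gripper_width: 0.006
gripper_force: 0.0
```

Now I'll push gently until the stop shows in the force.

Emit:
{"method": "drive_tool", "body": {"moves": [{"delta_pos":[-4,0,0],"turn":0,"claw":0},{"delta_pos":[-4,0,0],"turn":0,"claw":0},{"delta_pos":[-4,0,0],"turn":0,"claw":0},{"delta_pos":[-4,0,0],"turn":0,"claw":0},{"delta_pos":[0,0,0],"turn":0,"claw":0}]}}

```text
time_s: 3.78
tcp_pos: [0.5517, -0.167, 0.0146]
ee_rot: [[-1.0, 0.0, 0.001], [0.0, 1.0, -0.0], [-0.001, -0.0, -1.0]]
wrist_force: [-0.6, -0.3, 0.5]
gripper_width: 0.003
gripper_force: 0.0
```

Emit:
{"method": "drive_tool", "body": {"moves": [{"delta_pos":[-3,0,0],"turn":0,"claw":0},{"delta_pos":[-2,0,0],"turn":0,"claw":0},{"delta_pos":[0,0,0],"turn":0,"claw":0}]}}

```text
time_s: 4.15
tcp_pos: [0.5553, -0.1671, 0.0144]
ee_rot: [[-1.0, 0.0, -0.001], [0.0, 1.0, 0.0], [0.001, 0.0, -1.0]]
wrist_force: [-2.6, 0.0, 2.2]
gripper_width: 0.007
gripper_force: 1.2
```

Emit:
{"method": "drive_tool", "body": {"moves": [{"delta_pos":[-2,0,0],"turn":0,"claw":0},{"delta_pos":[0,0,0],"turn":0,"claw":0}]}}

```text
time_s: 4.4
tcp_pos: [0.5555, -0.1671, 0.0143]
ee_rot: [[-1.0, 0.001, -0.005], [0.001, 1.0, 0.0], [0.005, 0.0, -1.0]]
wrist_force: [-7.6, -0.7, 4.8]
gripper_width: 0.005
gripper_force: 3.0
```

Emit:
{"method": "drive_tool", "body": {"moves": [{"delta_pos":[-2,0,0],"turn":0,"claw":0},{"delta_pos":[-2,0,0],"turn":0,"claw":0},{"delta_pos":[0,0,0],"turn":0,"claw":0},{"delta_pos":[0,0,0],"turn":0,"claw":0}]}}

```text
time_s: 4.9
tcp_pos: [0.5557, -0.1672, 0.0139]
ee_rot: [[-1.0, 0.001, -0.013], [0.001, 1.0, 0.001], [0.013, 0.001, -1.0]]
wrist_force: [-12.2, 0.0, 9.5]
gripper_width: 0.005
gripper_force: 5.9
```

```bash
python3 - <<'E'
from h import *
ims=[]
P=[];C=[]
for n,(x,y) in [('scene',(266,190)),('side',(320,190))]:
    c=cap(n); ims.append(cv2.resize(c['color'][y-30:y+30,x-40:x+40,::-1],(400,300),interpolation=2))
    p=pts(c);m=(abs(p[...,0]-.62)<.13)&(abs(p[...,1]+.16)<.06)&(p[...,2]>.015)&(p[...,2]<.034);P.append(p[m]);C.append(c['color'][m])
cv2.imwrite('pics/z2.png',np.hstack(ims))
P=np.vstack(P);C=np.vstack(C).astype(int)
lab=(C.min(1)>150)&(C.max(1)-C.min(1)<40); L=P[lab];print('label',np.percentile(L,[5,50,95],axis=0).round(4).tolist())
w=(C.max(1)<45)&(P[:,2]>.022)&(P[:,0]>.66); Q=P[w]; print('back wall',len(Q),np.polyfit(Q[:,1],Q[:,0],1),Q[:,0].max(),Q[:,0].min())
E
```

```text
label [[0.6098, -0.1847, 0.0182], [0.64, -0.1657, 0.0217], [0.6597, -0.1452, 0.0263]]
back wall 121 [-0.15629429  0.66749718] 0.7499745651638053 0.6600455075340523
```

View pics/z2.png

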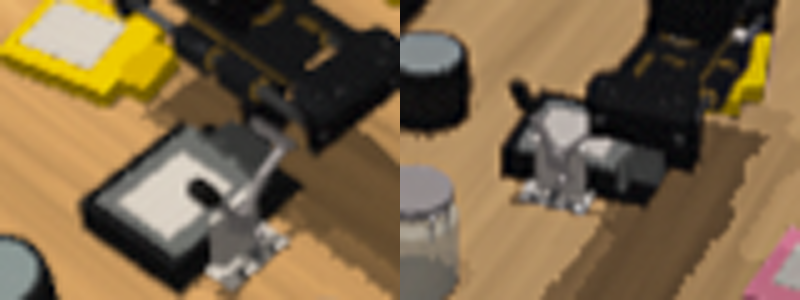

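The drive now fills the channel against the stop wall. The lever is still unlocked, with its handle tip at about (205,190) in the left crop. I'll back off, rise, and come down behind the handle.

Emit:
{"method": "drive_tool", "body": {"moves": [{"delta_pos":[10,0,0],"turn":0,"claw":0},{"delta_pos":[20,0,0],"turn":0,"claw":0},{"delta_pos":[0,0,-50],"turn":0,"claw":0},{"delta_pos":[0,0,-55],"turn":0,"claw":0},{"delta_pos":[0,0,-55],"turn":0,"claw":0},{"delta_pos":[-45,15,0],"turn":0,"claw":0},{"delta_pos":[-45,15,0],"turn":0,"claw":0},{"delta_pos":[-45,15,0],"turn":0,"claw":0},{"delta_pos":[-40,15,0],"turn":0,"claw":0},{"delta_pos":[0,0,0],"turn":0,"claw":0}]}}

```text
time_s: 6.25
tcp_pos: [0.7097, -0.1056, 0.173]
ee_rot: [[-1.0, -0.002, 0.002], [-0.002, 1.0, 0.0], [-0.002, 0.0, -1.0]]
wrist_force: [-0.1, -1.0, -1.2]
gripper_width: 0.005
gripper_force: 0.0
```

```bash
python3 - <<'E'
from h import *
s=monitor.sense(); print(s['tcp_pos'])
c=cap('wrist'); save(c,'w2.png'); p=pts(c); print(c['extrinsics'].round(3).tolist())
m=(abs(p[...,0]-.65)<.08)&(abs(p[...,1]+.105)<.03)&(p[...,2]>.065)&(p[...,2]<.11)
v,u=np.nonzero(m); q=p[m]; print(m.sum()); 
if m.sum(): print(u.min(),u.max(),v.min(),v.max(),np.percentile(q,[5,50,95],axis=0).round(4).tolist())
E
```

```text
[ 0.70972873 -0.10560578  0.17301265]
[[-0.003, 0.961, 0.276, 0.634], [1.0, 0.002, 0.001, -0.105], [0.0, 0.276, -0.961, 0.335], [0.0, 0.0, 0.0, 1.0]]
1105
273 317 32 151 [[0.5819, -0.132, 0.0657], [0.5925, -0.1132, 0.0697], [0.6595, -0.105, 0.0927]]
```

View pics/w2.png

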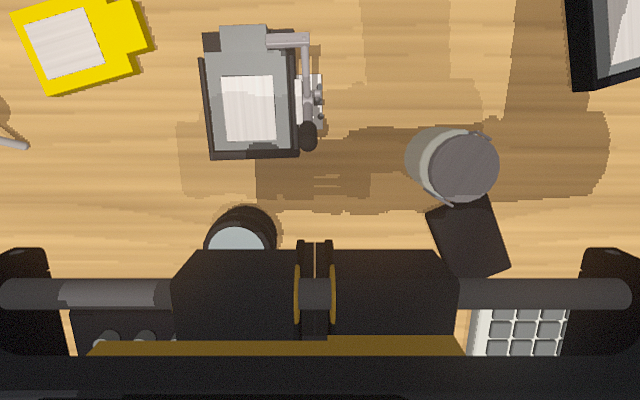

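The handle is at about (307,135), a few mm to the -y side of the finger line. I'll correct by 6 mm, descend, and push towards the mouth.

Emit:
{"method": "drive_tool", "body": {"moves": [{"delta_pos":[0,-6,45],"turn":0,"claw":0},{"delta_pos":[0,0,35],"turn":0,"claw":0},{"delta_pos":[0,0,15],"turn":0,"claw":0},{"delta_pos":[0,0,0],"turn":0,"claw":0},{"delta_pos":[12,0,0],"turn":0,"claw":0},{"delta_pos":[10,0,0],"turn":0,"claw":0},{"delta_pos":[6,0,0],"turn":0,"claw":0},{"delta_pos":[6,0,0],"turn":0,"claw":0},{"delta_pos":[6,0,0],"turn":0,"claw":0},{"delta_pos":[0,0,0],"turn":0,"claw":0}]}}

```text
time_s: 7.55
tcp_pos: [0.6701, -0.1129, 0.082]
ee_rot: [[-1.0, -0.001, 0.009], [-0.001, 1.0, -0.0], [-0.009, -0.0, -1.0]]
wrist_force: [6.4, 1.7, 3.8]
gripper_width: 0.003
gripper_force: 2.8
```

Emit:
{"method": "drive_tool", "body": {"moves": [{"delta_pos":[6,0,0],"turn":0,"claw":0},{"delta_pos":[6,0,0],"turn":0,"claw":0},{"delta_pos":[6,0,0],"turn":0,"claw":0},{"delta_pos":[6,0,0],"turn":0,"claw":0},{"delta_pos":[0,0,0],"turn":0,"claw":0}]}}

```text
time_s: 8.18
tcp_pos: [0.6408, -0.1133, 0.0785]
ee_rot: [[-1.0, 0.001, -0.004], [0.001, 1.0, 0.0], [0.004, 0.0, -1.0]]
wrist_force: [-0.1, -0.5, 0.3]
gripper_width: 0.003
gripper_force: 0.0
```

Emit:
{"method": "drive_tool", "body": {"moves": [{"delta_pos":[-25,0,0],"turn":0,"claw":0},{"delta_pos":[-20,0,0],"turn":0,"claw":0},{"delta_pos":[0,0,-50],"turn":0,"claw":0},{"delta_pos":[0,0,-60],"turn":0,"claw":0},{"delta_pos":[0,0,-40],"turn":0,"claw":0},{"delta_pos":[0,0,0],"turn":0,"claw":0},{"delta_pos":[0,0,0],"turn":0,"claw":0}]}}

```text
time_s: 9.05
tcp_pos: [0.6869, -0.113, 0.2282]
ee_rot: [[-1.0, 0.001, -0.003], [0.001, 1.0, 0.001], [0.003, 0.001, -1.0]]
wrist_force: [0.3, 1.1, -0.6]
gripper_width: 0.002
gripper_force: 0.0
```

```bash
python3 - <<'E'
from h import *
s=monitor.sense(); print(s['tcp_pos'],s['wrist_force'])
ims=[]
for n,(x,y) in [('wrist',(300,100)),('side',(320,190))]:
    c=cap(n); k=(60,80) if n=='wrist' else (30,40)
    ims.append(cv2.resize(c['color'][y-k[0]:y+k[0],x-k[1]:x+k[1],::-1],(400,300),interpolation=2))
    p=pts(c); m=(abs(p[...,0]-.62)<.07)&(abs(p[...,1]+.11)<.03)&(p[...,2]>.083)&(p[...,2]<.11); print(n,m.sum(),np.median(p[m],0))
cv2.imwrite('pics/z3.png',np.hstack(ims))
E
```

```text
[ 0.68694454 -0.11298636  0.2281657 ] [ 0.32514452  1.10458124 -0.56025142]
wrist 269 [ 0.59998257 -0.11147767  0.09065704]
side 15 [ 0.5988195  -0.10783436  0.09025891]
```

View pics/z3.png

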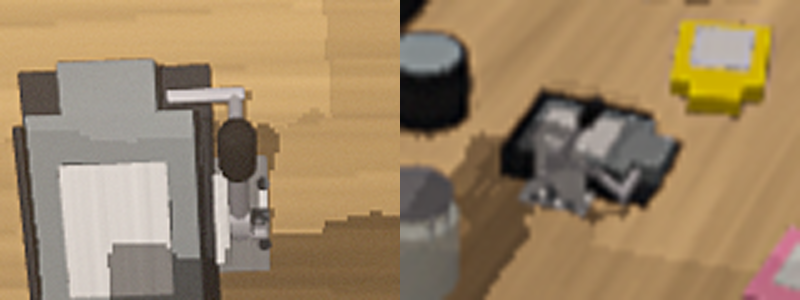

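The handle now leans to the mouth, with its tip at x=0.600 and z=0.091 as expected for locked. The crossbar is down in front of the shoulder, and the arm is clear.

```bash
python3 -c "
from station import ticket
print(ticket.finish_job())"
```

```text
the job is handed in; nothing more can be done
None
```

I pushed the drive home and flipped the dock's lever over to its locked position. The last camera views confirmed both, and the arm was clear of everything when I handed the job in; no verdict came back.

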